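# Lock the otoscope holder's collar on the flat of the accessory bar

## Robot

A 6-joint arm with a two-finger parallel gripper is mounted at the origin on the work surface. World frame = base frame: x ahead of the robot, y to its left, z up, the work surface at z = 0. Lengths are in m, angles in rad, forces in N, time in s.
With the tool pointing down it reaches from about 0.375 to 0.9 m from the base axis. Payload 3.1 kg.
Tool frame: the origin (TCP) lies between the finger pads; the fingertips stand 22 mm ahead of it and the grasp point (between the pads) lies 3 mm ahead of it; z points along the fingers, y is the direction in which the jaws open and shut (so a half turn about z gives the same grasp; the last joint's range is limited). The gripper opens to 87 mm and grips with 3 to 60 N. Pads are 19 mm wide; open, the fingers measure 117 mm over their backs; the gripper's body (75 mm by 190 mm) begins 51 mm behind the grasp point.
Start: joints at [-1.284, 0.527, 1.433, -0, 1.181, -0.178], TCP at [0.281, -0.558, 0.245] pointing down, gripper open.
Joint ranges: [-3.08, 3.08], [-0.75, 2.2], [0.22, 2.44], [-1.43, 4.57], [0, 2.65], [-2.85, 2.85]. Speed limits (rad/s): [2.79, 2.79, 3.14, 3.14, 3.14, 3.14].

## Interface

Orientations are given as a unit quaternion [x, y, z, w].
In Python, from rig import get_obs, camera, get_calibration, hand_in, search_frame gives the robot as it stands.
- The arm moves only by the shell command python3 -m jog 'ROWS' [FORCE]. ROWS is JSON, a list of rows, each an object with "grip": the closure in counts, from 0 (fully open) to 255 (shut); "travel": the shift along the world's x, y, z in cm, a list of three; "twist": the turn about the world's z in degrees. A call has 1 to 8 rows; each row shifts and turns the commanded pose from where the row before left it; what a row does not reach is not made up. A row lasts 1/10 s, in which the tool goes at most 50 mm and 8.59 degrees, less where a joint would pass 70% of its speed; a pose out of reach is approached as far as the arm can. A call is refused whole if a number of a shift passes 5 or a number of a turn 8.59, either way. A call with a gripper value outside its range is refused whole. The fingers move at their own pace and stop on an object; FORCE is the grip in N (left out, the last holds). Time passes only in rows, so rows that do not move let the fingers close. It gives the time, the measured TCP pose, the force and the opening at its end, in the units of the state.
- get_obs(): the state, without advancing time (a new reading comes with each control period).
- camera(name): name is "scene" or "top" or "wrist"; returns the picture (400x640x3 uint8, red, green, blue); there is no depth.
- get_calibration(name): a dict with "fx", "fy", "cx", "cy" (pixels), "R" (3x3) and "t" (3): a world point X has camera coordinates R X + t; the wrist camera has in their place "T_tool_cam" (4x4, takes a point from camera to tool coordinates, whose origin is the TCP and whose axes are the flange's). Camera axes: x right, y down, z forward; pixel columns grow to the right and rows downward; lengths in m; the calibration is good to about 2 mm. A picture is of the moment at which its call begins: read the wrist's pose just before it. get_calibration takes no time and is no camera call.
- hand_in(): hands the job in, once; it reports no verdict.
Trained networks look in the newest picture that a camera, given by its name, has taken for a name from the list of things; names that differ only in an ending like _2 or _b are one class to them, and where a whole thing is asked for, a point or a joint stands for the part that bears it (a point fixed in the world has none). Each returns a list of dicts, best first, with "p" (0 to 1); they miss things now and then, are a little off and sometimes report something else, mostly with a low value. They report only what shows in the picture. A call takes as long as a camera call.
- search_frame(target, camera): "at" ([x, y, z] in m, in world coordinates, good to about 4 mm: the middle of the surface that is visible of it).
The state is a dict: "time": time; "q": joint angles; "joint_velocities": joint speeds; "joint_torque": joint torques, N m; "position": TCP position; "tool_rot": TCP orientation; "ft_force": force on the tool from outside, world axes, zero at the start; "moment": the same for the moment, N m; "grip_width": finger opening in m.
Only numpy, scipy, OpenCV 4.12 (cv2) and the standard library are available. Lean on these libraries where they do the work, as an engineer would, in place of code of your own. Each camera call takes 0.05 s, during which the arm holds its last target. There are 200 camera calls.

## Task

The collar of the otoscope holder is loose on the exam table's accessory bar. Turn the collar round the bar by its black thumb screw until the screw faces the bar's milled flat, feeling for the place where it goes in clearly deeper than on the round, then tighten the screw until it bears snugly on the flat, and let go. Do not crank it hard, neither against the round of the bar nor on the flat, and leave the other things on the table where they are.

Things in the scene. Friction and masses are not known exactly. Their poses are not given: they have to be found in the camera images.
- knob_grip (a point): centre of the thumb screw's black bar-shaped knob (yellow line on top): 40 mm long (its x), 12 mm thick (its y: pinch it this way), 22 mm high (its z, the screw's axis, pointing outward). On a 10 mm stem, 58 mm out from the bar's axis when backed off. Below it the collar, radius 27 mm, 32 mm wide. At knob 0 its length lies 0.7 rad anticlockwise (from outside) of the bar's line
- knob (a joint): turn of the thumb screw, rad: 0 backed off, grows on tightening (clockwise from outside), 3.5 mm in per rad, thread friction 0.18 N m. Its nose first meets the bar at 0.25 on the round, at 1.16 on the flat squarely faced; askew by 0.1 / 0.2 / 0.3 / 0.4 rad of lean, 0.14 / 0.32 / 0.55 / 0.85 earlier. From the touch, each 0.1 rad adds 14 (askew) to 20 N (square) and 0.05 to 0.07 N m
- nose: the screw's flat square brass nose, 8 x 8 mm, inside the collar, yielding 1 mm per 40 to 60 N. Its z is the screw's axis, outward; origin on the bar's axis when backed off. It can touch only the bar. Snug is 35 to 55 N of bearing; over 65 N marks the bar. The thread locks by friction: what is tighter than about 50 N eases back to 30 to 50 N when let go
- collar (a joint): lean of the collar with its thumb screw about the bar, rad: 0 = screw straight up, positive = leaning to the stand's +x side (away from the robot). Range -0.8 to 0.6, starts at 0.25 to 0.45, stays where left (friction 0.2 N m). Moved by its knob along a circle about the bar; a fork for the otoscope sticks out on its far side
- stand: fixed stand of the accessory bar; origin: centre of the underside of its 110 x 320 x 12 mm base plate. Two grey posts (34 x 26 mm, 159 mm high) at y = -142 and 142 mm carry a fixed steel bar of radius 18 mm along y, its axis 135 mm above the origin. The aluminium collar sits on the bar at y = 0
- bar_mid (a point): middle of the bar's axis, inside the collar, 135 mm above the stand's origin; axes as the stand's. The bar does not turn. One flat is milled along it, 3.2 mm deep, 20 mm wide, with a blue line, to be seen on both sides of the collar. Its facing is not measured: anywhere from straight up to 0.6 rad over to the stand's -x side (the robot's side), i.e. collar lean 0 to -0.6
- lotion: white bottle with a blue label, 54 mm across, 150 mm tall; bystander; origin at the centre of its underside
- spray: white bottle with a green label, 48 mm across, 130 mm tall; bystander; origin at the centre of its underside
- swabs: clear jar with a steel lid, 68 mm across, 80 mm tall; bystander; origin at the centre of its underside
- bowl: steel bowl, 100 mm across, 45 mm tall; bystander; origin at the centre of its underside
- tape: roll of white tape lying flat, 68 mm across, 25 mm tall; bystander; origin at the centre of its underside
- otoscope: otoscope lying down: black handle along its x, 26 mm thick, 140 mm long with its steel head; bystander; origin at the centre of its underside
- forceps: steel forceps lying flat along their x, 150 mm long, 6 mm thick; bystander; origin at the centre of its underside

How it is judged:
By the outcome, as a careful person would: the job done as asked, in the order asked, and still so for the second after the job is handed in, with the robot touching nothing.
It also fails if it takes over 67 s, if anything falls off the work surface, if the arm or the gripper's body presses on something with over 40 N, if the wrist force passes 120 N, or if a joint passes its speed limit or range.

## Working session

There is one attempt and no reset: what is moved stays moved. The work goes in short steps, Python scripts to look and compute and a shell command to move; the robot and the scene stay as the last step left them, time stands still between calls to the robot, and variables do not carry over. Pictures are saved under pics/ and viewed, about 8 in all and at most 12, crops included, and the job is handed in when it is done.

```bash
mkdir -p pics; ls; python3 - <<'E'
from rig import *
import cv2,numpy as np
o=get_obs();print({k:np.round(v,3).tolist() for k,v in o.items()})
for c in ["scene","top"]:
    im=camera(c);cv2.imwrite(f"pics/{c}0.png",im[:,:,::-1])
    k=get_calibration(c);print(c,k['fx'],k['cx'],k['cy'],np.round(k['R'],3).tolist(),np.round(k['t'],3).tolist())
    for t in ["knob_grip","collar","stand","lotion","spray","swabs","bowl","tape","otoscope","forceps"]:
        print(t,[(np.round(d['at'],3).tolist(),round(d['p'],2)) for d in search_frame(t,c)[:2]])
E
```

```text
pics
{'time': 0.0, 'q': [-1.284, 0.528, 1.434, -0.0, 1.181, -0.179], 'joint_velocities': [-0.002, 0.001, 0.001, 0.001, -0.0, -0.0], 'joint_torque': [0.0, -44.004, -17.659, 0.063, 0.058, -0.0], 'position': [0.281, -0.558, 0.244], 'tool_rot': [0.973, 0.231, -0.0, -0.001], 'ft_force': [0.263, 0.786, -0.301], 'moment': [-0.059, 0.034, 0.012], 'grip_width': 0.087}
scene 448.203777570434 320.82754858566267 190.73759639028881 [[0.836, 0.549, 0.012], [0.476, -0.712, -0.516], [-0.275, 0.437, -0.856]] [-0.468, -0.226, 1.49]
knob_grip [([0.612, 0.064, 0.2], 0.63), ([0.609, 0.048, 0.016], 0.3)]
collar [([0.615, 0.06, 0.149], 0.67), ([0.602, 0.335, 0.023], 0.39)]
stand [([0.608, 0.047, 0.01], 0.69), ([0.579, -0.422, 0.086], 0.58)]
lotion [([0.652, 0.349, 0.087], 0.63)]
spray [([0.578, -0.42, 0.083], 0.64), ([0.608, 0.06, 0.201], 0.52)]
swabs [([0.46, 0.344, 0.06], 0.71), ([0.651, 0.349, 0.084], 0.47)]
bowl [([0.673, -0.33, 0.018], 0.83)]
tape [([0.439, -0.32, 0.026], 0.92)]
otoscope []
forceps [([0.611, 0.061, 0.2], 0.7), ([0.548, -0.325, 0.004], 0.54)]
top 383.5368290508702 309.19162755824937 203.2755791510212 [[-0.023, -1.0, 0.002], [-0.995, 0.023, -0.098], [0.098, -0.004, -0.995]] [-0.001, 0.57, 0.966]
knob_grip []
collar [([0.601, 0.07, 0.16], 0.86), ([0.452, 0.35, 0.077], 0.29)]
stand [([0.583, 0.067, 0.011], 0.83), ([0.435, -0.32, 0.027], 0.67)]
lotion [([0.643, 0.354, 0.098], 0.62), ([0.569, -0.403, 0.084], 0.16)]
spray [([0.569, -0.403, 0.084], 0.61)]
swabs [([0.452, 0.347, 0.077], 0.9)]
bowl [([0.683, -0.349, 0.019], 0.92), ([0.549, -0.331, 0.006], 0.55)]
tape [([0.436, -0.318, 0.027], 0.96)]
otoscope [([0.579, 0.29, 0.023], 0.73)]
forceps [([0.547, -0.329, 0.005], 0.78), ([0.449, 0.346, 0.08], 0.61)]
```

```bash
python3 - <<'E'
import cv2
a=cv2.imread('pics/scene0.png');b=cv2.imread('pics/top0.png')
ca=cv2.resize(a[80:260,220:460],(800,600),interpolation=cv2.INTER_CUBIC)
cb=cv2.resize(b[80:290,160:440],(800,600),interpolation=cv2.INTER_CUBIC)
cv2.imwrite('pics/ca.png',ca);cv2.imwrite('pics/cb.png',cb)
E
```

```text
(no output)
```

View pics/ca.png

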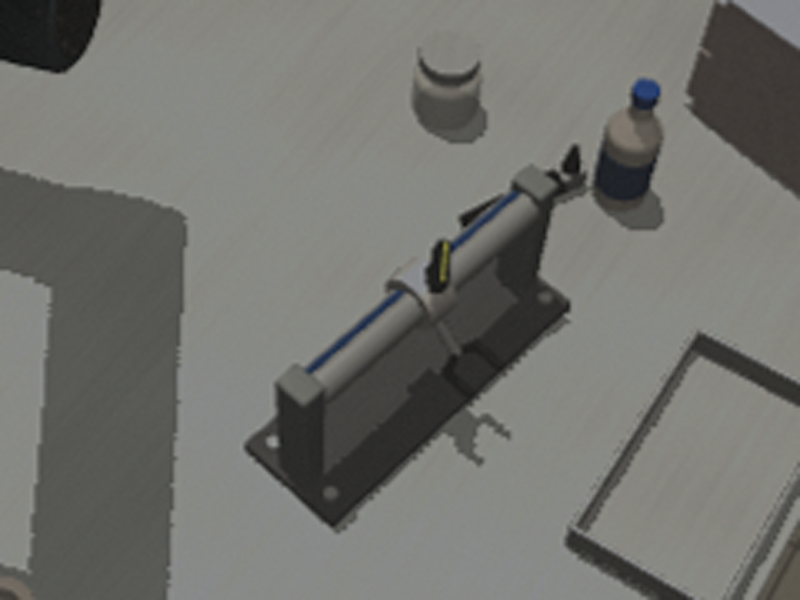

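View pics/cb.png

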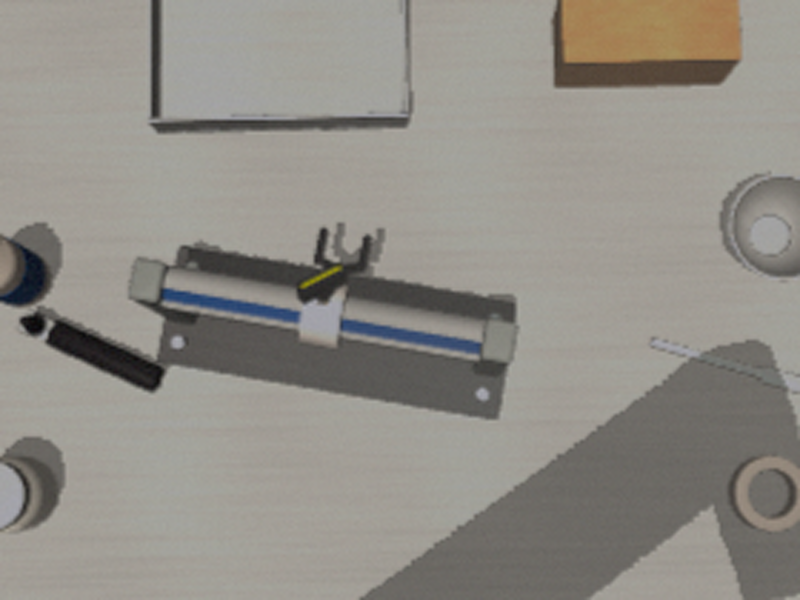

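The scene crop shows the bar with its blue line, knob at (438,265) and posts at (300,385) and (535,185). The top crop shows posts at (147,280) and (500,340), and the knob line from (300,287) to (340,268), leaning to the far side. Next I compute the stand pose, the flat's facing and the knob's lean.

```bash
cat > h.py <<'E'
from rig import *
import cv2,numpy as np
from scipy.optimize import least_squares
def proj(c,X):
    k=get_calibration(c);p=np.atleast_2d(X)@np.array(k['R']).T+k['t']
    return np.c_[k['fx']*p[:,0]/p[:,2]+k['cx'],k['fy']*p[:,1]/p[:,2]+k['cy']]
def stand(p,X):
    c,s=np.cos(p[2]),np.sin(p[2]);X=np.atleast_2d(X)
    return np.c_[p[0]+c*X[:,0]-s*X[:,1],p[1]+s*X[:,0]+c*X[:,1],X[:,2]]
def barpt(p,phi,r,y):  # stand coords: lean phi -> +x
    y=np.atleast_1d(y);return stand(p,np.c_[np.full(len(y),r*np.sin(phi)),y,np.full(len(y),.135+r*np.cos(phi))])
E
python3 - <<'E'
from h import *
off={'scene':(220,80,.3,.3),'top':(160,80,.35,.35)}
masks={};yel={}
for c in off:
    im=cv2.imread(f'pics/{c}0.png').astype(int);b,g,r=im[...,0],im[...,1],im[...,2]
    ox,oy,s,_=off[c]
    m=(b>g*1.35)&(b>r*1.6)&(b>60);yy,xx=np.nonzero(m)
    roi={'scene':(310,385,130,195),'top':(215,330,178,204)}[c]
    k=(xx>roi[0])&(xx<roi[1])&(yy>roi[2])&(yy<roi[3]);masks[c]=np.c_[xx[k],yy[k]]
    m=(r>b*1.8)&(g>b*1.6)&(r>90);yy,xx=np.nonzero(m);k=(abs(xx-{'scene':352,'top':272}[c])<20)&(abs(yy-{'scene':160,'top':178}[c])<25);yel[c]=np.c_[xx[k],yy[k]]
    print(c,len(masks[c]),yel[c].mean(0),len(yel[c]),yel[c].min(0),yel[c].max(0))
posts={'scene':np.array([[535,185],[300,385]])*.3+[220,80],'top':np.array([[147,280],[500,340]])*.35+[160,80]}
# base corners seen from top: far-left.. & screws
def res(q):
    p=q[:3];r=[]
    P=stand(p,[[0,.142,.159],[0,-.142,.159]])
    for c in off:
        r+=list((proj(c,P)-posts[c]).ravel())
        L=proj(c,barpt(p,q[3],.0148,[-.12,.12]));d=L[1]-L[0];n=np.array([-d[1],d[0]])/np.hypot(*d)
        r+=list((masks[c]-L[0])@n/np.sqrt(len(masks[c]))*4)
        # knob top line centre
        K=proj(c,barpt(p,q[4],.069,0));r+=list((K-yel[c].mean(0)).ravel())
    return np.array(r)
s=least_squares(res,[.6,.06,0,-.2,.3],loss='soft_l1');q=s.x
print(np.round(q,4),s.cost)
r=res(q)
for c in off: print(c,np.round(proj(c,stand(q,[[0,.142,.159],[0,-.142,.159]]))-posts[c],1), np.round(proj(c,barpt(q,q[4],.069,0))-yel[c].mean(0),1),
  [np.round(res(np.r_[q[:3],f,q[4]])@res(np.r_[q[:3],f,q[4]]),1) for f in (q[3]-.1,q[3],q[3]+.1)])
# per camera blue offset
for c in off:
    L=proj(c,barpt(q,q[3],.0148,[-.12,.12]));d=L[1]-L[0];n=np.array([-d[1],d[0]])/np.hypot(*d);print(c,'blue off',((masks[c]-L[0])@n).mean())
print('bar_mid',q[:2],'knob grip',barpt(q,q[4],.058,0))
E
```

```text
scene 77 [352.66666667 158.16666667] 12 [352 153] [353 163]
top 320 [271.74074074 176.40740741] 27 [265 173] [278 180]
[ 0.5942  0.0687 -0.1935 -0.5644  0.2804] 10.752981302914062
scene [[-0.7 -1.3]
 [-1.  -0.2]] [[-0.4  0.3]] [np.float64(29.1), np.float64(22.7), np.float64(30.1)]
top [[-0.7 -0.7]
 [-0.4 -0.5]] [[0.5 0.1]] [np.float64(29.1), np.float64(22.7), np.float64(30.1)]
scene blue off -0.12312801753683775
top blue off 0.0656609281941888
bar_mid [0.59419315 0.06872743] knob grip [[0.60994677 0.06564044 0.19073414]]
```

```bash
python3 -m jog '[{"grip":0,"travel":[2.3,4.8,0.8],"twist":7.1},{"grip":0,"travel":[2.3,4.8,0.8],"twist":7.1},{"grip":0,"travel":[2.3,4.8,0.8],"twist":7.1},{"grip":0,"travel":[2.3,4.8,0.8],"twist":7.1},{"grip":0,"travel":[2.3,4.8,0.8],"twist":7.1},{"grip":0,"travel":[2.3,4.8,0.8],"twist":7.1},{"grip":0,"travel":[2.3,4.8,0.8],"twist":7.1}]'
python3 -m jog '[{"grip":0,"travel":[2.3,4.8,0.4],"twist":7.1},{"grip":0,"travel":[2.3,4.8,0.4],"twist":7.1},{"grip":0,"travel":[2.3,4.8,0.4],"twist":7.1},{"grip":0,"travel":[2.3,4.8,0.4],"twist":7.1},{"grip":0,"travel":[2.3,4.8,0.4],"twist":7.1},{"grip":0,"travel":[2.3,4.8,0.4],"twist":7.1},{"grip":0,"travel":[0,0,0],"twist":0},{"grip":0,"travel":[0,0,0],"twist":0}]'
python3 - <<'E'
from h import *
print(np.round(get_calibration('wrist')['T_tool_cam'],3).tolist())
o=get_obs();print(o['position'],o['tool_rot'],o['ft_force'],o['moment'],o['q'])
im=camera('wrist');cv2.imwrite('pics/w1.png',im[:,:,::-1]);np.save('w1.npy',np.r_[o['position'],o['tool_rot']])
E
```

```text
time: 1.8
position: [0.4309, -0.2445, 0.2972]
tool_rot: [0.784, 0.62, 0.0, 0.0]
ft_force: [1.1, -1.0, 0.4]
grip_width: 0.0873
time: 2.6
position: [0.5596, 0.0246, 0.3189]
tool_rot: [0.507, 0.862, -0.0, 0.0]
ft_force: [-1.0, -0.3, 0.2]
grip_width: 0.087
[[-0.001, -0.959, -0.282, 0.077], [1.0, -0.001, 0.0, -0.0], [-0.0, -0.282, 0.959, -0.141], [0.0, 0.0, 0.0, 1.0]]
[0.55956203 0.02460338 0.31891648] [ 5.06640719e-01  8.62157211e-01 -3.54979965e-04  6.58459280e-06] [-1.04140932 -0.27751921  0.15603865] [-0.02273344 -0.09938586  0.01888842] [-1.55214522e-01  3.59644711e-01  1.50366117e+00 -6.94637450e-04
  1.27853533e+00 -6.63242671e-01]
```

View pics/w1.png

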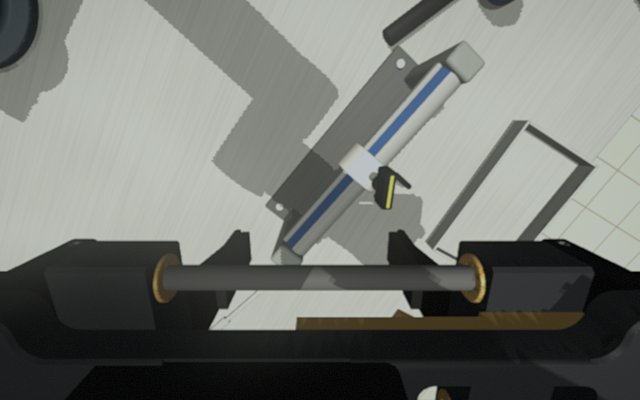

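Wrist picture: the bar runs from (285,255) to (465,62) with the blue line along it, and the yellow line of the knob is at (390,192). I'll measure the flat from transverse profiles across the bar in the wrist and top views.

```bash
cat >> h.py <<'E'
from scipy.spatial.transform import Rotation as Ro
def wproj(pose,X):
    k=get_calibration('wrist');T=np.eye(4);T[:3,:3]=Ro.from_quat(pose[3:]).as_matrix();T[:3,3]=pose[:3]
    M=np.linalg.inv(T@np.array(k['T_tool_cam']));p=np.atleast_2d(X)@M[:3,:3].T+M[:3,3]
    return np.c_[k['fx']*p[:,0]/p[:,2]+k['cx'],k['fy']*p[:,1]/p[:,2]+k['cy']]
E
python3 - <<'E'
from h import *
q=np.array([.5942,.0687,-.1935]);pose=np.load('w1.npy')
im=cv2.imread('pics/w1.png').astype(np.float32);it=cv2.imread('pics/top0.png').astype(np.float32)
print(wproj(pose,stand(q,[[0,.142,.159],[0,-.142,.159]])),wproj(pose,barpt(q,.28,.069,0)))
S=np.arange(-.032,.0321,.002)
for nm,I,pf in (('w',im,lambda X:wproj(pose,X)),('t',it,lambda X:proj('top',X))):
  for ys in ((.04,.11),(-.11,-.04)):
    out=[]
    for s in S:
        uv=pf(stand(q,[[s,y,.135] for y in np.linspace(*ys,30)])).astype(np.float32)
        out.append(cv2.remap(I,uv[:,0].copy(),uv[:,1].copy(),cv2.INTER_LINEAR).reshape(-1,3).mean(0))
    out=np.array(out);print(nm,ys);print(' '.join(f'{s*1000:.0f}:{o[0]:.0f}/{o[2]:.0f}' for s,o in zip(S,out)))
k=get_calibration('wrist');T=np.eye(4);T[:3,:3]=Ro.from_quat(pose[3:]).as_matrix();T[:3,3]=pose[:3];print((T@np.array(k['T_tool_cam']))[:3,3])
E
```

```text
[[465.38058974  61.64296954]
 [285.87371974 260.50388285]] [[388.44201346 191.81771092]]
w (0.04, 0.11)
-32:102/105 -30:101/104 -28:98/102 -26:97/100 -24:96/99 -22:97/100 -20:97/100 -18:97/100 -16:134/138 -14:172/177 -12:171/177 -10:153/125 -8:140/72 -6:140/73 -4:140/73 -2:140/71 0:145/102 2:174/177 4:179/184 6:176/181 8:173/178 10:169/174 12:163/168 14:154/159 16:139/143 18:122/126 20:154/158 22:175/179 24:181/186 26:182/187 28:182/186 30:182/186 32:182/187
w (-0.11, -0.04)
-32:74/77 -30:72/74 -28:71/74 -26:71/73 -24:71/73 -22:70/72 -20:70/72 -18:71/73 -16:96/99 -14:119/123 -12:117/120 -10:100/81 -8:90/50 -6:91/51 -4:91/51 -2:90/49 0:97/72 2:117/118 4:120/124 6:119/123 8:121/125 10:121/125 12:117/121 14:112/116 16:104/107 18:100/104 20:121/125 22:132/136 24:137/141 26:140/144 28:140/144 30:139/144 32:140/144
t (0.04, 0.11)
-32:82/88 -30:82/88 -28:80/86 -26:78/84 -24:77/83 -22:76/82 -20:73/79 -18:85/91 -16:123/132 -14:137/143 -12:130/108 -10:120/65 -8:116/46 -6:116/44 -4:116/48 -2:125/92 0:140/142 2:145/155 4:145/156 6:141/153 8:135/146 10:128/138 12:118/127 14:106/114 16:88/94 18:67/72 20:59/62 22:57/60 24:56/60 26:57/60 28:57/60 30:57/60 32:56/60
t (-0.11, -0.04)
-32:86/91 -30:85/90 -28:86/91 -26:86/91 -24:86/91 -22:85/90 -20:83/88 -18:91/98 -16:126/135 -14:138/144 -12:128/110 -10:116/72 -8:113/57 -6:113/56 -4:113/59 -2:123/96 0:139/142 2:143/154 4:144/155 6:141/152 8:135/146 10:128/138 12:119/129 14:108/116 16:92/98 18:74/78 20:66/70 22:65/69 24:65/69 26:65/69 28:65/69 30:65/69 32:66/70
[0.52181382 0.09174427 0.46023439]
```

```bash
python3 -m jog '[{"grip":120,"travel":[2.5,2.1,-1],"twist":0},{"grip":120,"travel":[2.5,2.0,-1.5],"twist":0},{"grip":120,"travel":[0,0,-2.5],"twist":0},{"grip":120,"travel":[0,0,-2],"twist":0},{"grip":120,"travel":[0,0,0],"twist":0},{"grip":120,"travel":[0,0,0],"twist":0}]' 10
python3 - <<'E'
from h import *
o=get_obs();print(o['position'],o['tool_rot'])
pose=np.r_[o['position'],o['tool_rot']];im=camera('wrist');cv2.imwrite('pics/w2.png',im[:,:,::-1])
print(wproj(pose,o['position']+[0,0,-.003]),wproj(pose,barpt([.5942,.0687,-.1935],.28,.069,0)))
E
```

```text
time: 3.25
position: [0.6093, 0.0629, 0.2491]
tool_rot: [0.509, 0.861, -0.0, -0.0]
ft_force: [1.0, 0.5, 1.3]
grip_width: 0.0494
[0.60929877 0.06289712 0.24908716] [ 5.08778949e-01  8.60897057e-01 -2.99666483e-04 -3.84375112e-04]
[[319.43916754 258.21434272]] [[325.10517324 228.47933576]]
```

View pics/w2.png

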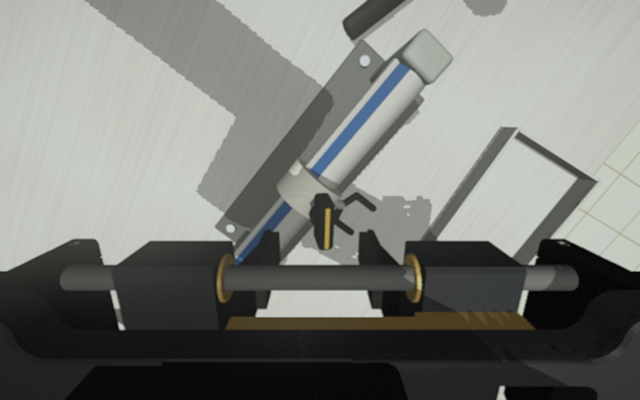

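The yellow line is at (327,228), against a prediction of (325,228), so the pose and lean (about 0.28) are confirmed. Next I descend and pinch gently.

```bash
python3 -m jog '[{"grip":120,"travel":[0.05,0.2,-2.5],"twist":0},{"grip":120,"travel":[0,0,-2],"twist":0},{"grip":120,"travel":[0,0,-1],"twist":0},{"grip":120,"travel":[0,0,0],"twist":0}]' 8; python3 -m jog '[{"grip":255,"travel":[0,0,0],"twist":0},{"grip":255,"travel":[0,0,0],"twist":0},{"grip":255,"travel":[0,0,0],"twist":0},{"grip":255,"travel":[0,0,0],"twist":0},{"grip":255,"travel":[0,0,0],"twist":0},{"grip":255,"travel":[0,0,0],"twist":0}]' 8
python3 - <<'E'
from h import *
o=get_obs();print(o['position'],o['tool_rot'],o['ft_force'],o['moment'],o['grip_width'])
# plan arc
q=[.5942,.0687,-.1935]
for f in np.arange(.28,-.6,-.085): print(round(f,3),np.round(barpt(q,f,.058,0)[0]*100,2),np.degrees(np.arctan(np.tan(.7)*np.cos(f))-.7).round(1))
E
```

```text
time: 3.7
position: [0.6097, 0.0661, 0.1938]
tool_rot: [0.508, 0.861, -0.0, -0.001]
ft_force: [-0.4, -0.9, 0.5]
grip_width: 0.046
time: 4.3
position: [0.6095, 0.066, 0.1946]
tool_rot: [0.507, 0.862, -0.001, -0.0]
ft_force: [-2.2, -2.2, 4.5]
grip_width: 0.0176
[0.60950243 0.06599991 0.19457239] [ 5.07434365e-01  8.61689992e-01 -8.23535683e-04 -2.13224372e-04] [-2.16133344 -2.23171409  4.49203907] [-0.42766508  0.48676565  0.04113334] 0.017618125317532256
0.28 [60.99  6.56 19.07] -1.1
0.195 [60.52  6.65 19.19] -0.5
0.11 [60.04  6.75 19.26] -0.2
0.025 [59.56  6.84 19.3 ] -0.0
-0.06 [59.08  6.94 19.29] -0.1
-0.145 [58.6   7.03 19.24] -0.3
-0.23 [58.12  7.12 19.15] -0.8
-0.315 [57.66  7.22 19.01] -1.4
-0.4 [57.2   7.3  18.84] -2.3
-0.485 [56.77  7.39 18.63] -3.4
-0.57 [56.35  7.47 18.38] -4.8
```

```bash
python3 -m jog '[{"grip":255,"travel":[-0.47,0.09,0.12],"twist":0.5},{"grip":255,"travel":[-0.48,0.1,0.07],"twist":0.3},{"grip":255,"travel":[-0.48,0.09,0.04],"twist":0.2},{"grip":255,"travel":[-0.48,0.1,-0.01],"twist":0},{"grip":255,"travel":[0,0,0],"twist":0}]' 8;python3 -m jog '[{"grip":255,"travel":[-0.48,0.09,-0.05],"twist":-0.3},{"grip":255,"travel":[-0.48,0.09,-0.09],"twist":-0.5},{"grip":255,"travel":[-0.46,0.1,-0.14],"twist":-0.6},{"grip":255,"travel":[-0.46,0.08,-0.17],"twist":-0.9},{"grip":255,"travel":[-0.43,0.09,-0.21],"twist":-1},{"grip":255,"travel":[-0.42,0.08,-0.25],"twist":-1.4},{"grip":255,"travel":[0,0,0],"twist":0},{"grip":255,"travel":[0,0,0],"twist":0}]' 8
python3 - <<'E'
from h import *
o=get_obs();print(o['position'],o['tool_rot'],o['ft_force'],o['moment'],o['grip_width'])
pose=np.r_[o['position'],o['tool_rot']];im=camera('wrist');s=camera('scene')
print(wproj(pose,barpt([.5942,.0687,-.1935],-.57,.069,0)),proj('scene',barpt([.5942,.0687,-.1935],-.57,.069,0)))
a=cv2.resize(im[130:290,200:440],(600,400),interpolation=3);b=cv2.resize(s[110:210,300:400],(400,400),interpolation=3)
cv2.imwrite('pics/w3.png',np.hstack([a[:,:400+0],b])[:,:,::-1])
E
```

```text
time: 4.8
position: [0.5939, 0.07, 0.1974]
tool_rot: [0.5, 0.866, 0.002, 0.004]
ft_force: [4.5, -2.4, 1.7]
grip_width: 0.0176
time: 5.6
position: [0.5691, 0.0761, 0.1896]
tool_rot: [0.535, 0.845, 0.004, 0.006]
ft_force: [5.0, 0.7, 5.1]
grip_width: 0.0207
[0.56910159 0.07609335 0.189574  ] [0.5353735  0.84458433 0.00427399 0.00585276] [5.03021982 0.73336753 5.11477154] [ 0.08771102 -1.34136449  0.02527174] 0.02074854195395835
[[300.32889658 256.37993601]] [[336.53174347 148.14028881]]
```

View pics/w3.png

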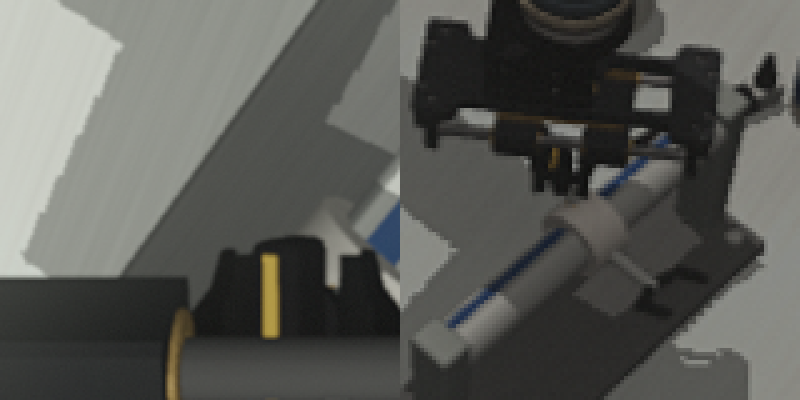

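The wrist crop shows the yellow line at full-image u≈308, where 300 was predicted for lean -0.57. So the collar lags a little because the arm is compliant. I'll write a lean and knob estimator from the yellow line and recheck.

```bash
cat >> h.py <<'E'
Q=[.5942,.0687,-.1935]
def line3(phi,k,ends=(-.019,.019)):
    a=.7-k;r=.069-.0035*k
    out=[]
    for s in ends:
        e=s*-np.sin(a);y=s*np.cos(a)  # anticlockwise from +y -> toward -x
        out.append([r*np.sin(phi)+e*np.cos(phi),y,.135+r*np.cos(phi)-e*np.sin(phi)])
    return stand(Q,out)
def est(k0=0.,fixk=False,save=None):
    o=get_obs();pose=np.r_[o['position'],o['tool_rot']];im=camera('wrist').astype(int)
    if save: cv2.imwrite(save,im[:,:,::-1])
    r,g,b=im[...,0],im[...,1],im[...,2]
    m=((r>b*1.8)&(g>b*1.45)&(r>90)).astype(np.uint8);m[265:]=0;m[:150]=0
    n,l,st,ce=cv2.connectedComponentsWithStats(m)
    best=min((i for i in range(1,n) if st[i,4]>25),key=lambda i:abs(ce[i,0]-315)+abs(ce[i,1]-240))
    yy,xx=np.nonzero(l==best);P=np.c_[xx,yy]
    def res(x):
        L=wproj(pose,line3(x[0],x[1]));d=L[1]-L[0];nn=np.array([-d[1],d[0]])/np.hypot(*d)
        top=L[np.argmin(L[:,1]),1]
        return np.r_[(P-L[0])@nn/np.sqrt(len(P))*3,(x[1]-k0)/(.02 if fixk else 5), 0.3*(top-P[:,1].min())]
    s=least_squares(res,[-.4,k0]);R=Ro.from_quat(pose[3:]).as_matrix()
    print('lean %.3f knob %.3f'%tuple(s.x),'cost %.1f'%s.cost,'px',len(P),P.mean(0).round(1),P[:,1].min(),'| pos',pose[:3].round(4),'yaw %.3f'%np.arctan2(R[1,0],R[0,0]),'F',o['ft_force'].round(1),'M',o['moment'].round(2),'w %.4f'%o['grip_width'],'t',o['time'])
    return s.x
E
python3 -c "
from h import *
est(0.);est(0.,True)"
```

```text
lean -0.480 knob -0.015 cost 16.4 px 218 [307.8 248.4] 231 | pos [0.5691 0.0761 0.1896] yaw 2.012 F [5.6 0.7 4.4] M [ 0.05 -1.35  0.05] w 0.0207 t 5.7
lean -0.482 knob -0.004 cost 16.4 px 218 [307.8 248.4] 231 | pos [0.5691 0.0761 0.1895] yaw 2.012 F [5.2 0.3 3.4] M [ 0.09 -1.32  0.  ] w 0.0208 t 5.75
```

```bash
python3 -m jog '[{"grip":255,"travel":[-0.23,0.05,-0.13],"twist":-0.6},{"grip":255,"travel":[-0.23,0.05,-0.13],"twist":-0.6},{"grip":255,"travel":[0,0,0],"twist":0},{"grip":255,"travel":[0,0,0],"twist":0}]' 8;python3 -c "
from h import *
est(0.);est(0.,True)"
```

```text
time: 6.2
position: [0.5662, 0.0767, 0.1881]
tool_rot: [0.544, 0.839, 0.005, 0.008]
ft_force: [6.3, -0.5, 8.1]
grip_width: 0.0218
lean -0.539 knob -0.014 cost 15.2 px 214 [306.6 248. ] 231 | pos [0.5662 0.0767 0.1881] yaw 1.991 F [ 6.3 -0.5  8.1] M [-0.11 -1.68  0.04] w 0.0218 t 6.2
lean -0.541 knob -0.004 cost 15.5 px 215 [306.6 248. ] 231 | pos [0.5662 0.0767 0.1881] yaw 1.991 F [ 6.9 -1.2  7.3] M [-0.07 -1.66  0.02] w 0.0218 t 6.25
```

```bash
python3 -m jog '[{"grip":255,"travel":[-0.15,0.03,-0.1],"twist":0},{"grip":255,"travel":[0,0,0],"twist":0},{"grip":255,"travel":[0,0,0],"twist":0}]' 20;python3 -c "
from h import *
est(0.)";python3 -m jog '[{"grip":255,"travel":[0.02,0,-0.03],"twist":-5},{"grip":255,"travel":[0.02,0,-0.03],"twist":-5},{"grip":255,"travel":[0.02,0,-0.03],"twist":-5},{"grip":255,"travel":[0.02,0,-0.03],"twist":-5},{"grip":255,"travel":[0.02,0,-0.03],"twist":-5},{"grip":255,"travel":[0,0,0],"twist":0}]' 20;python3 -c "
from h import *
est(0.5)"
```

```text
time: 6.6
position: [0.5663, 0.0769, 0.1881]
tool_rot: [0.544, 0.839, 0.006, 0.01]
ft_force: [6.5, -1.4, 9.4]
grip_width: 0.021
lean -0.541 knob -0.011 cost 15.2 px 214 [306.3 247. ] 231 | pos [0.5663 0.0769 0.1881] yaw 1.991 F [ 6.5 -1.4  9.4] M [-0.01 -2.    0.12] w 0.0210 t 6.6
time: 7.25
position: [0.5674, 0.0788, 0.1871]
tool_rot: [0.713, 0.701, 0.01, 0.007]
ft_force: [7.1, 4.9, 12.9]
grip_width: 0.0234
lean -0.545 knob 0.395 cost 16.3 px 156 [303.5 252.5] 241 | pos [0.5674 0.0788 0.1871] yaw 1.554 F [ 7.1  4.9 12.9] M [ 0.95 -1.95  0.43] w 0.0234 t 7.25
```

```bash
python3 -m jog '[{"grip":255,"travel":[0.0,0,0],"twist":-5},{"grip":255,"travel":[0.0,0,0],"twist":-5},{"grip":255,"travel":[0.0,0,0],"twist":-4},{"grip":255,"travel":[0,0,0],"twist":0}]' 20;python3 -c "
from h import *
est(0.7)";python3 -m jog '[{"grip":255,"travel":[0.0,0,0],"twist":-5},{"grip":255,"travel":[0.0,0,0],"twist":-5},{"grip":255,"travel":[0,0,0],"twist":0}]' 20;python3 -c "
from h import *
est(0.9,save='pics/w4.png')"
```

```text
time: 7.7
position: [0.5679, 0.0776, 0.187]
tool_rot: [0.793, 0.609, 0.01, 0.007]
ft_force: [7.7, 1.7, 11.7]
grip_width: 0.0236
lean -0.549 knob 0.621 cost 15.3 px 139 [302.9 253.5] 243 | pos [0.5679 0.0776 0.187 ] yaw 1.310 F [ 7.7  1.7 11.7] M [ 0.13 -1.99  0.3 ] w 0.0236 t 7.7
time: 8.05
position: [0.5681, 0.0771, 0.1869]
tool_rot: [0.843, 0.538, 0.01, 0.007]
ft_force: [9.1, 0.4, 10.1]
grip_width: 0.0234
lean -0.551 knob 0.778 cost 14.4 px 124 [303.  254.7] 245 | pos [0.5681 0.0771 0.1869] yaw 1.135 F [ 9.1  0.4 10.1] M [-0.07 -2.04  0.29] w 0.0234 t 8.05[ WARN:0@1.544] global loadsave.cpp:1063 imwrite_ Unsupported depth image for selected encoder is fallbacked to CV_8U.
```

```bash
python3 - <<'E'
from h import *
a=cv2.imread('pics/w4.png')[200:290,240:390];cv2.imwrite('pics/w4c.png',cv2.resize(a,(750,450),interpolation=cv2.INTER_NEAREST))
o=get_obs();pose=np.r_[o['position'],o['tool_rot']]
for k in(.78,.98): print(wproj(pose,line3(-.55,k)))
E
```

```text
[[313.14958911 301.0775982 ]
 [300.41666504 242.12174404]]
[[308.14999284 298.45529112]
 [307.17699982 242.79670722]]
```

View pics/w4c.png

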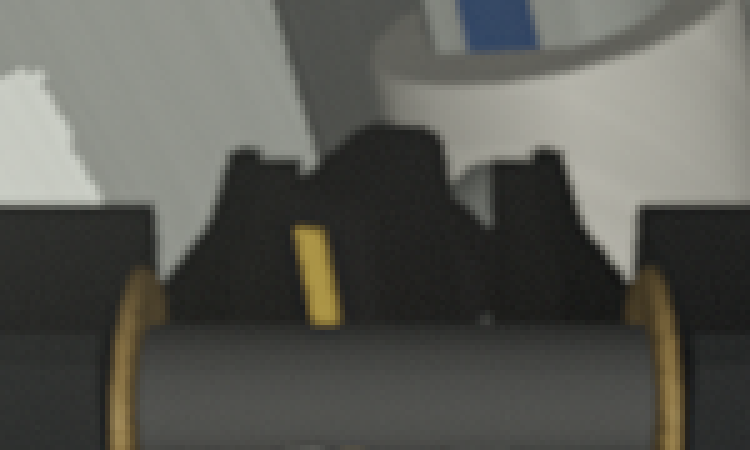

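```bash
sed -i 's/cv2.imwrite(save,im/cv2.imwrite(save,im.astype(np.uint8)/' h.py
for i in 1 2 3; do python3 -m jog '[{"grip":255,"travel":[0.0,0,0],"twist":-5},{"grip":255,"travel":[0,0,0],"twist":0},{"grip":255,"travel":[0,0,0],"twist":0}]' 30 >/dev/null;python3 -c "
from h import *
est(0.9,save='pics/w5_$i.png')"; done
```

```text
lean -0.556 knob 0.936 cost 14.9 px 113 [303.4 255.5] 247 | pos [0.5686 0.0767 0.1867] yaw 1.049 F [10.2 -1.2  8.9] M [-0.27 -2.34  0.23] w 0.0223 t 8.4
lean -0.554 knob 1.030 cost 15.4 px 112 [303.9 255.8] 247 | pos [0.5686 0.0761 0.1865] yaw 0.962 F [10.3 -1.7  7.8] M [-0.73 -2.27  0.04] w 0.0220 t 8.75
lean -0.559 knob 1.141 cost 14.9 px 101 [304.4 256.6] 249 | pos [0.5687 0.0759 0.1864] yaw 0.875 F [10.5 -2.7  6.8] M [-0.74 -2.33  0.08] w 0.0215 t 9.1
```

```bash

for i in 1 2 3; do python3 -m jog '[{"grip":255,"travel":[0.0,0,0],"twist":-3},{"grip":255,"travel":[0,0,0],"twist":0},{"grip":255,"travel":[0,0,0],"twist":0}]' 30 >/dev/null;python3 -c "
from h import *
est(1.2,save='pics/w6_$i.png')
print(np.mean([get_obs()['moment'] for _ in range(5)],0).round(3), get_obs()['joint_torque'].round(2))"; done
```

```text
lean -0.560 knob 1.191 cost 15.7 px 97 [304.7 257. ] 250 | pos [0.5687 0.0759 0.1863] yaw 0.823 F [11.1 -3.6  5.9] M [-0.67 -2.36  0.14] w 0.0210 t 9.45
[-0.701 -2.373  0.146] [  2.15 -35.66  -6.     0.81   3.59   0.18]
lean -0.558 knob 1.227 cost 16.0 px 92 [305.2 257.6] 251 | pos [0.5688 0.0759 0.1863] yaw 0.771 F [11.3 -2.6  5.8] M [-0.63 -2.36  0.24] w 0.0210 t 9.8
[-0.619 -2.417  0.258] [  2.11 -36.02  -6.     0.81   3.65   0.27]
lean -0.563 knob 1.281 cost 14.8 px 89 [305.4 257.6] 251 | pos [0.5685 0.0757 0.1863] yaw 0.718 F [ 9.3 -4.1  7.3] M [-0.75 -2.25  0.28] w 0.0210 t 10.15
[-0.751 -2.248  0.272] [  2.45 -35.53  -6.16   1.     3.43   0.26]
```

```bash

python3 -m jog '[{"grip":255,"travel":[0.0,0,0],"twist":-3},{"grip":255,"travel":[0,0,0],"twist":0},{"grip":255,"travel":[0,0,0],"twist":0}]' 30 >/dev/null;python3 -c "
from h import *
est(1.2)"
python3 -m jog '[{"grip":110,"travel":[0,0,0],"twist":0},{"grip":110,"travel":[0,0,0],"twist":0},{"grip":110,"travel":[0,0,0],"twist":0},{"grip":110,"travel":[0,0,0],"twist":0},{"grip":110,"travel":[0,0,2.5],"twist":0},{"grip":110,"travel":[0,0,3],"twist":0},{"grip":110,"travel":[0,0,0],"twist":0},{"grip":110,"travel":[0,0,0],"twist":0}]'
python3 -c "
from h import *
est(1.3,save='pics/w7.png')
o=get_obs();pose=np.r_[o['position'],o['tool_rot']]
print(wproj(pose,line3(-.56,1.3)))
a=cv2.imread('pics/w7.png')[170:290,220:420];cv2.imwrite('pics/w7c.png',cv2.resize(a,(800,480),interpolation=3))"
```

```text
lean -0.564 knob 1.301 cost 15.4 px 92 [305.3 257.4] 251 | pos [0.5682 0.0755 0.1864] yaw 0.666 F [10.3 -3.9  7.3] M [-1.   -2.14  0.21] w 0.0205 t 10.5
time: 11.35
position: [0.5575, 0.0774, 0.2367]
tool_rot: [0.945, 0.326, -0.001, -0.0]
ft_force: [0.0, -0.2, 0.1]
grip_width: 0.0497
lean -0.579 knob 1.315 cost 10.5 px 193 [321.8 226.3] 209 | pos [0.5575 0.0774 0.2367] yaw 0.665 F [ 0.  -0.2  0.1] M [-0.01 -0.06  0.01] w 0.0497 t 11.35
[[327.87607541 246.39659182]
 [318.94026307 206.19950691]]
```

View pics/w7c.png

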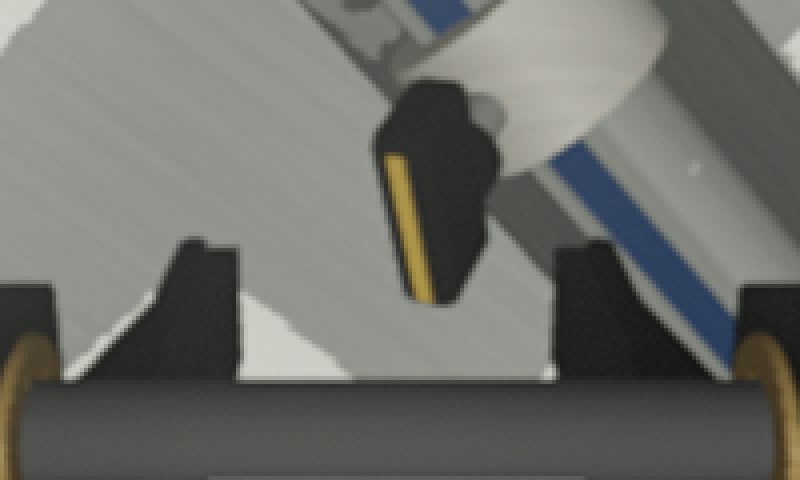

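The whole knob is visible, with the yellow line from (318,208) to (327,245) in full-image pixels. I'll fit lean and knob from the full line, and the flat's facing from the blue stripe in this closer picture.

```bash
cat >> h.py <<'E'
def full(save=None,y0=170,y1=262):
    o=get_obs();pose=np.r_[o['position'],o['tool_rot']];im=camera('wrist').astype(int)
    if save: cv2.imwrite(save,im[:,:,::-1].astype(np.uint8))
    r,g,b=im[...,0],im[...,1],im[...,2]
    m=((r>b*1.7)&(g>b*1.4)&(r>80)).astype(np.uint8);m[y1:]=0;m[:y0]=0
    n,l,st,ce=cv2.connectedComponentsWithStats(m);i=min((i for i in range(1,n) if st[i,4]>25),key=lambda i:abs(ce[i,0]-320))
    yy,xx=np.nonzero(l==i);P=np.c_[xx,yy].astype(float);c=P.mean(0);d=np.linalg.svd(P-c)[2][0] if len(P)<5000 else None
    def res(x):
        L=wproj(pose,line3(*x));v=(L[1]-L[0])/np.linalg.norm(L[1]-L[0])
        return np.r_[L.mean(0)-c,(v[0]*d[1]-v[1]*d[0])*30]
    s=least_squares(res,[-.5,1.3]);print('yellow: lean %.3f knob %.3f'%tuple(s.x),'res',res(s.x).round(2),'P',c.round(1),'ext',np.ptp((P-c)@d).round(1))
    # blue
    m=(b>g*1.25)&(b>r*1.6)&(b>50);yy,xx=np.nonzero(m);B=np.c_[xx,yy].astype(float)
    def edge(x,q=Q):
        L=wproj(pose,np.vstack([stand(q,[[.0148*np.sin(x),y,.135+.0148*np.cos(x)] for y in(-.1,.1)])]));v=(L[1]-L[0])/np.linalg.norm(L[1]-L[0]);return (B-L[0])@[-v[1],v[0]]
    w=abs(edge(-.55))<25;B=B[w]
    for dx in(-.001,0,.001):
        q=[Q[0]+dx,Q[1],Q[2]]
        s2=least_squares(lambda x:edge(x[0],q),[-.5],loss='soft_l1');print('blue: flat',dx,s2.x.round(3),len(B),edge(s2.x[0],q).std().round(2))
E
python3 -c "
from h import *
full('pics/w8.png')"
```

```text
yellow: lean -0.574 knob 1.314 res [0.42 0.93 0.06] P [322.2 225.7] ext 37.5
blue: flat -0.001 [-0.488] 1947 2.65
blue: flat 0 [-0.569] 1947 2.65
blue: flat 0.001 [-0.656] 1947 2.65
```

Both agree: collar lean about -0.574, flat about -0.57. The knob is at about 1.31, well past the round's 0.25, so the screw is on the flat. The estimated bearing is 31–40 N. I'll regrip and add about 0.05 rad.

```bash

python3 -m jog '[{"grip":153,"travel":[0.82,-0.31,0],"twist":6},{"grip":153,"travel":[0,0,0],"twist":0},{"grip":153,"travel":[0,0,-2.5],"twist":0},{"grip":153,"travel":[0,0,-2.3],"twist":0},{"grip":153,"travel":[0,0,0],"twist":0}]' 12
python3 -m jog '[{"grip":255,"travel":[0,0,0],"twist":0},{"grip":255,"travel":[0,0,0],"twist":0},{"grip":255,"travel":[0,0,0],"twist":0},{"grip":255,"travel":[0,0,0],"twist":0}]' 12
python3 -c "
from h import *
est(1.3)"
for i in 1 2; do python3 -m jog '[{"grip":255,"travel":[0.0,0,0],"twist":-3},{"grip":255,"travel":[0,0,0],"twist":0},{"grip":255,"travel":[0,0,0],"twist":0}]' 30 >/dev/null;python3 -c "
from h import *
est(1.3)"; done
```

```text
time: 11.95
position: [0.5634, 0.074, 0.1853]
tool_rot: [0.927, 0.374, -0.004, -0.002]
ft_force: [0.1, -0.1, -0.2]
grip_width: 0.0354
time: 12.35
position: [0.5671, 0.0741, 0.19]
tool_rot: [0.927, 0.375, 0.001, 0.0]
ft_force: [-1.1, 0.9, 2.3]
grip_width: 0.0218
lean -0.575 knob 1.306 cost 14.9 px 131 [305.7 254. ] 244 | pos [0.5671 0.0741 0.19  ] yaw 0.769 F [-1.1  0.9  2.3] M [ 0.09 -0.04 -0.03] w 0.0218 t 12.35
lean -0.564 knob 1.321 cost 14.6 px 126 [306.  254.5] 245 | pos [0.5675 0.0741 0.1901] yaw 0.719 F [-1.5  2.4  5. ] M [ 0.27 -0.18  0.27] w 0.0207 t 12.7
lean -0.567 knob 1.370 cost 14.9 px 121 [306.1 255. ] 246 | pos [0.5675 0.0742 0.1899] yaw 0.667 F [0.3 2.5 5.2] M [ 0.47 -0.28  0.35] w 0.0207 t 13.05
```

Knob is about 1.37 and the torque about 0.33 N·m (0.18 friction plus roughly 0.15), so bearing should be around 45–50 N. I'll stop here and release.

```bash

python3 -m jog '[{"grip":153,"travel":[0,0,0],"twist":0},{"grip":153,"travel":[0,0,0],"twist":0},{"grip":130,"travel":[0,0,0],"twist":0},{"grip":130,"travel":[0,0,0],"twist":0},{"grip":130,"travel":[0,0,2.5],"twist":0},{"grip":110,"travel":[0,0,2.5],"twist":0},{"grip":110,"travel":[0,0,0],"twist":0},{"grip":110,"travel":[0,0,0],"twist":0}]'
python3 -c "
from h import *
full('pics/w9.png')"
```

```text
time: 13.9
position: [0.5667, 0.0737, 0.2391]
tool_rot: [0.945, 0.326, 0.0, 0.0]
ft_force: [-1.0, -0.6, -0.7]
grip_width: 0.0488
yellow: lean -0.565 knob 1.369 res [0.32 0.68 0.04] P [310.8 230.9] ext 35.2
blue: flat -0.001 [-0.477] 1581 2.5
blue: flat 0 [-0.559] 1581 2.5
blue: flat 0.001 [-0.648] 1581 2.5
```

```bash

python3 -m jog '[{"grip":60,"travel":[-2,0,4],"twist":0},{"grip":0,"travel":[-4,-3,4],"twist":0},{"grip":0,"travel":[-4,-4,1],"twist":0},{"grip":0,"travel":[-4,-4,0],"twist":0},{"grip":0,"travel":[-2,-4,0],"twist":0},{"grip":0,"travel":[0,0,0],"twist":0},{"grip":0,"travel":[0,0,0],"twist":0}]'
python3 -c "
from h import *
s=camera('scene');t=camera('top')
print(proj('scene',line3(-.565,1.369)),proj('top',line3(-.565,1.369)))
cv2.imwrite('pics/f.png',np.hstack([cv2.resize(s[80:240,260:420],(400,400),interpolation=3),cv2.resize(t[120:240,220:340],(400,400),interpolation=3)])[:,:,::-1])"
```

```text
time: 14.65
position: [0.4247, -0.0603, 0.3182]
tool_rot: [0.946, 0.325, -0.001, -0.001]
ft_force: [-0.1, 0.6, -0.5]
grip_width: 0.0866
[[330.67564751 152.04835307]
 [343.84503456 147.14106955]] [[274.58182682 207.32472689]
 [262.10830731 195.40788804]]
```

View pics/f.png

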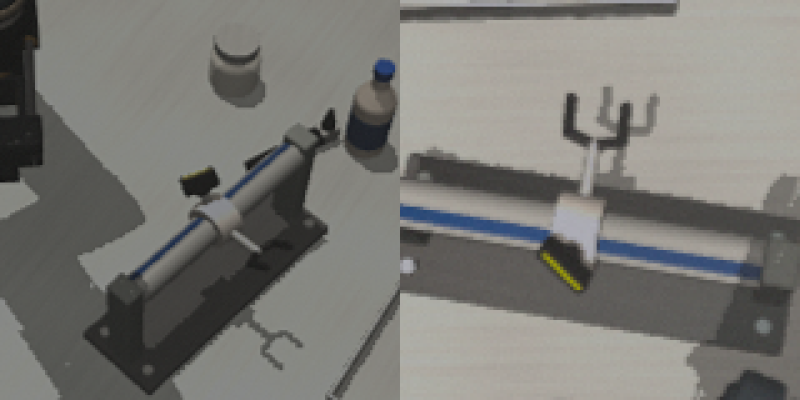

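The knob is free, with the yellow line in the top image running from about (262,195) to (275,207), matching the prediction. The neighbouring things in view are undisturbed. Handing in.

```bash
python3 -c "
from rig import *
print(hand_in())"
```

```text
the job is handed in; nothing more can be done
None
```

The collar is turned to the flat, the thumb screw is tightened on it, the robot has let go, and I handed the job in at about 15 s of the 67 s allowed.

- **Collar position:** I swung the collar by its knob from a lean of about +0.28 to about -0.565 rad. The blue line puts the flat's facing at about -0.56 rad, so the screw faces it. That figure shifts by about 0.08 rad for each mm of camera error, so the squareness is known to roughly that.
- **Depth:** I swung straight to the flat as seen by camera rather than probing several leans. With the screw backed off until there, I turned it in to about 1.37 rad. It ran freely well past 0.25 rad, where the round would have stopped it, so it is on the flat. The exact moment of touching was not clear in the wrist readings.
- **Tightness:** I estimate a bearing of about 42–50 N, from the knob angle and a tightening torque of about 0.33 N m. The bearing force was not measured directly.
- **After letting go:** the knob stayed at 1.37 rad. The last pictures matched the predicted knob position, the robot touched nothing, and the bottle and jar near the stand looked undisturbed. I did not recheck the bowl, tape, forceps and spray afterwards; the arm passed above them.

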